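# Put the stack of slab forms away in their cradles

## Task

The wooden forms for shaping clay slabs stand in a stack on the bench. Take the stack apart one by one from the top down, and in that order lay each form, right way up and flat, inside the raised bead of the cradle that has its shape and size: the round, the square, the long oval, then the oblong. Leave the cup and the small bowl standing where they are.

Things in the scene. Friction and masses are not known exactly. Their poses are not given: they have to be found in the camera images.
- form_round: Loose form of pale wood, the round: a disc 42 mm across, on top of the stack. Flat top with a dark rim line, upright sides, 34 mm thick (the lowest 4 mm is a cork sole). Origin: centre of its underside; z up; yaw is of no matter.
- form_square: Loose form of pale wood, the square: 56 x 56 mm, second from the top. Flat top with a dark rim line, upright sides, 34 mm thick (the lowest 4 mm is a cork sole). Origin: centre of its underside; z up; x and y square to its sides.
- form_oval: Loose form of pale wood, the long oval: 110 x 60 mm with two straight sides 50 mm long and half-round ends, second from the bottom. Flat top with a dark rim line, upright sides, 34 mm thick (the lowest 4 mm is a cork sole). Origin: centre of its underside; z up; x along its long side.
- form_oblong: Loose form of pale wood, the oblong: a plain rectangle 150 x 64 mm, at the bottom of the stack. Flat top with a dark rim line, upright sides, 34 mm thick (the lowest 4 mm is a cork sole). Origin: centre of its underside; z up; x along its long side.
- cradle_round: Fixed storage cradle of the round form: a plywood plate 76 x 76 mm, 6 mm thick, with a dark raised bead round the form's place; space inside the bead: circle 56 mm across (7 mm play each side). The form lies on the plate, 6 mm above the bench; the bead is 6 mm wide and rises 4 mm above the plate. Origin: centre of the underside; z up.
- cradle_square: Fixed storage cradle of the square form: a plywood plate 90 x 90 mm, 6 mm thick, with a dark raised bead round the form's place; space inside the bead: square 70 x 70 mm (7 mm play each side). The form lies on the plate, 6 mm above the bench; the bead is 6 mm wide and rises 4 mm above the plate. Origin: centre of the underside; z up; x and y square to its sides.
- cradle_oval: Fixed storage cradle of the oval form: a plywood plate 144 x 94 mm, 6 mm thick, with a dark raised bead round the form's place; space inside the bead: long oval 124 x 74 mm (7 mm play each side). The form lies on the plate, 6 mm above the bench; the bead is 6 mm wide and rises 4 mm above the plate. Origin: centre of the underside; z up; x along its long side (form fits either way round).
- cradle_oblong: Fixed storage cradle of the oblong form: a plywood plate 184 x 98 mm, 6 mm thick, with a dark raised bead round the form's place; space inside the bead: rectangle 164 x 78 mm (7 mm play each side). The form lies on the plate, 6 mm above the bench; the bead is 6 mm wide and rises 4 mm above the plate. Origin: centre of the underside; z up; x along its long side (form fits either way round).
- cup: Unglazed terracotta-coloured cup, 72 mm across, 77 mm high, standing loose at the far side of the work. Origin: centre of its foot. To be left alone.
- bowl: Small dark brown bowl, 72 mm across, 47 mm high, standing loose at the far side of the work. Origin: centre of its foot. To be left alone.

How it is judged:
On the way, in this order (a step that is already met when the one before it is completed fails the run):
1. the round form lies flat inside the bead of its own cradle, let go (horizontal distance between form_round and cradle_round below 0.012 m and z of form_round in the frame of cradle_round below 0.0085 m and angle between form_round's own z axis and vertical below 0.06 rad and contact force between the fingers and form_round below 0.1 N), for 0.2 s.
2. the square form lies flat inside the bead of its own cradle, let go (horizontal distance between form_square and cradle_square below 0.012 m and z of form_square in the frame of cradle_square below 0.0085 m and angle between form_square's own z axis and vertical below 0.06 rad and contact force between the fingers and form_square below 0.1 N), for 0.2 s.
3. the oval form lies flat inside the bead of its own cradle, let go (horizontal distance between form_oval and cradle_oval below 0.012 m and z of form_oval in the frame of cradle_oval below 0.0085 m and angle between form_oval's own z axis and vertical below 0.06 rad and contact force between the fingers and form_oval below 0.1 N), for 0.2 s.
4. the oblong form lies flat inside the bead of its own cradle, let go (horizontal distance between form_oblong and cradle_oblong below 0.012 m and z of form_oblong in the frame of cradle_oblong below 0.0085 m and angle between form_oblong's own z axis and vertical below 0.06 rad and contact force between the fingers and form_oblong below 0.1 N), for 0.2 s.
At the end, for the whole second after the job is handed in: Each of the four forms lies flat (within 0.06 rad, right way up) on the floor of its own cradle inside the bead (underside less than 2.5 mm above the cradle's floor, centre within 12 mm of the cradle's centre), at rest (horizontal distance between form_round and cradle_round below 0.012 m and z of form_round in the frame of cradle_round below 0.0085 m and angle between each of form_round, form_square, form_oval, form_oblong's own z axis and vertical below 0.06 rad and linear speed of each of form_round, form_square, form_oval, form_oblong below 0.02 m/s and angular speed of each of form_round, form_square, form_oval, form_oblong below 0.2 rad/s and horizontal distance between form_square and cradle_square below 0.012 m and z of form_square in the frame of cradle_square below 0.0085 m and horizontal distance between form_oval and cradle_oval below 0.012 m and z of form_oval in the frame of cradle_oval below 0.0085 m and horizontal distance between form_oblong and cradle_oblong below 0.012 m and z of form_oblong in the frame of cradle_oblong below 0.0085 m); the robot touches nothing.
It fails at once if the cup is pushed more than 25 mm away or tipped (distance of cup from where it was at the start of the episode above 0.025 m or angle between cup's own z axis and vertical above 0.3 rad).
It fails at once if the bowl is pushed more than 25 mm away or tipped (distance of bowl from where it was at the start of the episode above 0.025 m or angle between bowl's own z axis and vertical above 0.3 rad).
It also fails if it takes over 106 s, if anything falls off the work surface, if the arm or the gripper's body presses on something with over 40 N, if the wrist force passes 120 N, or if a joint passes its speed limit or range.

## Robot

A 6-joint arm with a two-finger parallel gripper is mounted at the origin on a cart in front of the work surface, level with it; the furniture and walls round the work are solid. World frame = base frame: x ahead of the robot, y to its left, z up, the work surface at z = 0. Lengths are in m, angles in rad, forces in N, time in s.
With the tool pointing down it reaches from about 0.375 to 0.925 m from the base axis. Payload 5.7 kg.
Tool frame: the origin (TCP) lies between the finger pads; the fingertips stand finger_overhang ahead of it and the grasp point (between the pads) lies 8 mm behind it (finger_overhang is the distance from the TCP to the fingertips, in m); z points along the fingers, y is the line along which they close (so a half turn about z gives the same grasp; the last joint's range is limited). The gripper opens to 85 mm and grips with 20 to 120 N. Pads are 22 mm wide; open, the fingers measure 114 mm over their backs; the gripper's body (76 mm by 85 mm) begins 54 mm behind the grasp point. The pads swing forward as they close: fully open they stand 13 mm farther back than shut.
Start: joints at [1.029, 0.359, 1.51, -0, 1.272, -0.115], TCP at [0.248, 0.546, 0.242] pointing down, gripper open.
Joint ranges: [-2.97, 2.97], [-1.01, 2.36], [0.21, 2.38], [-0.96, 4.11], [0.2, 2.71], [-2.98, 2.98]. Speed limits (rad/s): [2.39, 2.39, 3.14, 3.14, 3.14, 3.14].

## Interface

Orientations are given as a rotation vector (axis times angle).
In Python, from cell import state, get_image, sign_off, finger_overhang gives the robot as it stands.
- The arm moves only by the shell command python3 -m inch 'ROWS' [OPENING] [FORCE]. ROWS is JSON, a list of rows, each a list of 2 entries, a list of its own where there are three numbers: the shift along the tool's x, y, z in m, then the turn about the tool's z in degrees. A call has 1 to 10 rows; each row is the pose to reach, as a shift and turn from the pose commanded when the call began, along the tool's axes at that moment; what a row does not reach only later rows make up. A row lasts 1/12 s, in which the tool goes at most 41.7 mm and 7.16 degrees, less where a joint would pass 70% of its speed; a pose out of reach is approached as far as the arm can. A call with a gripper value outside its range is refused whole. OPENING is the finger opening in m, from 0 to 0.0854, set as the call begins (- or left out, the last holds). The fingers move at their own pace and stop on an object; FORCE is the grip in N (left out, the last holds). Time passes only in rows, so rows that repeat a pose let the fingers close. It gives the time, the measured TCP pose, the force, the opening and the grip force at its end, in the units of the state.
- state(): the state, without advancing time (a new reading comes with each control period).
- get_image(name): name is "scene" or "top" or "wrist"; returns a dict with "frame" (480x640x3 uint8, blue, green, red), "mtx" (3x3 intrinsics, pixels), "world_from_camera" (4x4, takes a point from camera to world coordinates); the wrist camera has in their place "mount" (4x4, takes a point from camera to tool coordinates, whose origin is the TCP and whose axes are the flange's). Camera axes: x right, y up, looking along -z (the intrinsics and any distortion apply to the point x, -y, -z); pixel columns grow to the right and rows downward; lengths in m; the calibration is good to about 2 mm. A picture is of the moment at which its call begins: read the wrist's pose just before it. There is no depth.
- sign_off(): hands the job in; it is judged then, once.
The state is a dict: "t": time; "qpos": joint angles; "joint_vel": joint speeds; "effort": joint torques, N m; "eef_pos": TCP position; "ee_rot": TCP orientation; "contact_force": force on the tool from outside, world axes, zero at the start; "moment": the same for the moment, N m; "width": opening from 0.0 (shut) to 1.0 (fully open); "finger_force": force on a finger pad.
Only numpy, scipy, OpenCV 4.12 (cv2) and the standard library are available. Lean on these libraries where they do the work, as an engineer would, in place of code of your own. Each camera call takes 0.05 s, during which the arm holds its last target. There are 200 camera calls.

## Working session

There is one attempt and no reset: what is moved stays moved. The work goes in short steps, Python scripts to look and compute and a shell command to move; the robot and the scene stay as the last step left them, time stands still between calls to the robot, and variables do not carry over. Pictures are saved under pics/ and viewed, at most 17 in all, crops included, and the job is handed in when it is done.

```bash
mkdir -p pics; ls; python3 - <<'E'
from cell import *
import cv2,numpy as np
print(state(), finger_overhang)
for n in("top","scene"):
    d=get_image(n); cv2.imwrite(f"pics/{n}0.png",d["frame"]); print(n,d["mtx"],d["world_from_camera"],[k for k in d])
E
```

```text
pics
{'t': 0.0, 'qpos': array([ 1.02887385e+00,  3.59544498e-01,  1.51145162e+00, -8.60143899e-06,
        1.27249529e+00, -1.15101379e-01]), 'joint_vel': array([ 8.26567254e-05,  5.71677558e-04, -5.84534108e-05, -1.02244361e-03,
       -6.32917707e-05, -7.59394379e-04]), 'effort': array([-2.21113050e-04, -5.27607143e+01, -2.78615981e+01, -2.37904987e-04,
        1.32372254e-02,  4.11844314e-05]), 'eef_pos': array([0.24805021, 0.54558943, 0.24142275]), 'ee_rot': array([-6.65239159e-01, -3.06973181e+00,  2.82668365e-03]), 'contact_force': array([-0.06508756,  0.42193581, -0.39718739]), 'moment': array([-0.00470856, -0.01227678, -0.00173598]), 'finger_force': 0.0, 'width': 1.001009433842432} 0.011
top [[456.04229505   0.         321.94876921]
 [  0.         456.04229505 234.39759005]
 [  0.           0.           1.        ]] [[ 3.17248268e-02  9.74898661e-01 -2.20377258e-01  3.41599455e-01]
 [-9.99476829e-01  3.23317127e-02 -8.53472214e-04 -1.17996232e-02]
 [ 6.29312528e-03  2.20289039e-01  9.75414341e-01  1.10172648e+00]
 [ 0.00000000e+00  0.00000000e+00  0.00000000e+00  1.00000000e+00]] ['frame', 'mtx', 'world_from_camera']
scene [[478.6226351    0.         327.76816911]
 [  0.         478.6226351  237.33744782]
 [  0.           0.           1.        ]] [[ 0.85757047  0.23363319 -0.45824494  0.05245238]
 [-0.51413018  0.41634487 -0.74988473 -0.81535815]
 [ 0.01558996  0.87867655  0.47716294  0.62581909]
 [ 0.          0.          0.          1.        ]] ['frame', 'mtx', 'world_from_camera']
```

View pics/top0.png

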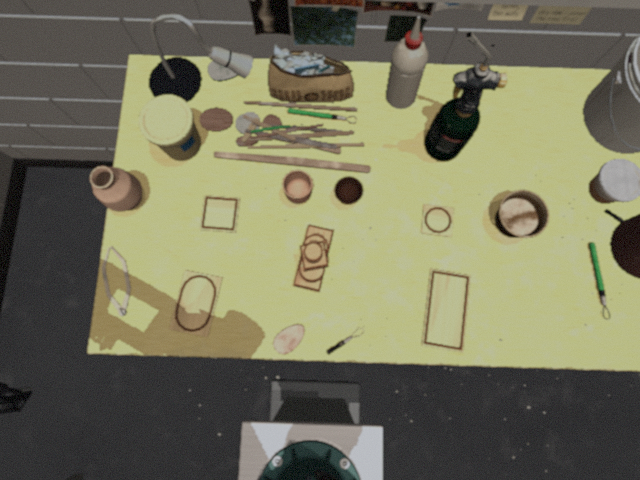

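View pics/scene0.png

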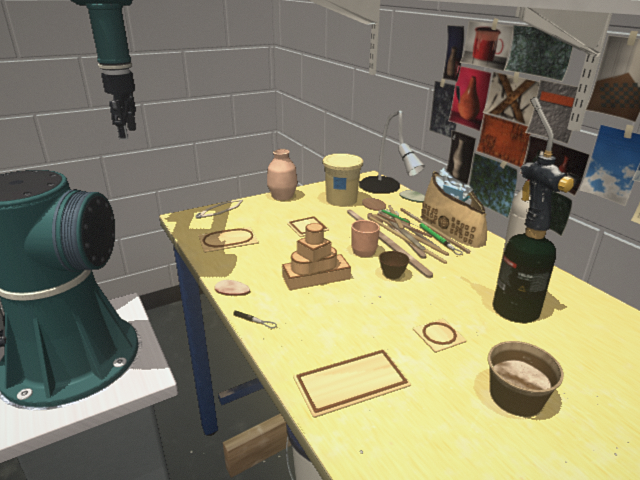

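```bash
cat > h.py <<'E'
import numpy as np, cv2
from cell import *
from scipy.spatial.transform import Rotation as R
def ray(d,px,z,T=None):
    """pixels -> world points on plane z"""
    T=d["world_from_camera"] if T is None else T
    px=np.atleast_2d(np.asarray(px,float)); K=d["mtx"]
    c=np.c_[(px[:,0]-K[0,2])/K[0,0],-(px[:,1]-K[1,2])/K[1,1],-np.ones(len(px))]
    w=c@T[:3,:3].T; o=T[:3,3]; return o+w*((z-o[2])/w[:,2])[:,None]
def proj(d,P,T=None):
    T=d["world_from_camera"] if T is None else T
    c=(np.atleast_2d(P)-T[:3,3])@T[:3,:3]; K=d["mtx"]
    return np.c_[K[0,0]*c[:,0]/-c[:,2]+K[0,2],K[1,1]*-c[:,1]/-c[:,2]+K[1,2]]
def tool():
    s=state(); T=np.eye(4); T[:3,:3]=R.from_rotvec(s["ee_rot"]).as_matrix(); T[:3,3]=s["eef_pos"]; return T
E
python3 - <<'E'
from h import *
d=get_image("top"); f=d["frame"]
hsv=cv2.cvtColor(f,cv2.COLOR_BGR2HSV)
rois=dict(round=(418,202,458,238),square=(200,194,242,234),oval=(172,270,222,336),oblong=(422,266,472,352))
for n,(a,b,c,e) in rois.items():
    v=f[b:e,a:c].astype(int)
    g=v[...,1]  # green
    loc=cv2.medianBlur(f[...,1],31)[b:e,a:c].astype(int)
    m=(g<0.62*loc).astype(np.uint8)
    k,l,st,_=cv2.connectedComponentsWithStats(m,connectivity=8)
    i=1+np.argmax(st[1:,2]*st[1:,3]); ys,xs=np.nonzero(l==i)
    P=ray(d,np.c_[xs+a,ys+b],0.010)[:,:2]
    rc=cv2.minAreaRect(P.astype(np.float32)*1000); print(n,len(xs),np.round(rc[0]),np.round(rc[1]),round(rc[2],1))
    f2=f
print(ray(d,[[298,185],[348,190]],0.04))
A=cv2.resize(f[215:305,270:360],(500,500),interpolation=cv2.INTER_CUBIC)
s=get_image("scene")["frame"][215:295,270:360]
B=cv2.resize(s,(300,500*300//300*0+267),interpolation=cv2.INTER_CUBIC)
o=np.zeros((500,800,3),np.uint8);o[:,:500]=A;o[:267,500:]=B
cv2.imwrite("pics/stack.png",o)
E
```

```text
round 111 [ 636. -296.] [62. 63.] 45.9
square 171 [635. 245.] [79. 80.] 86.9
oval 116 [442. 279.] [83. 71.] 78.5
oblong 354 [ 417. -312.] [ 88. 174.] 82.3
[[ 0.70333368  0.0516022   0.04      ]
 [ 0.69465133 -0.07091285  0.04      ]]
```

View pics/stack.png

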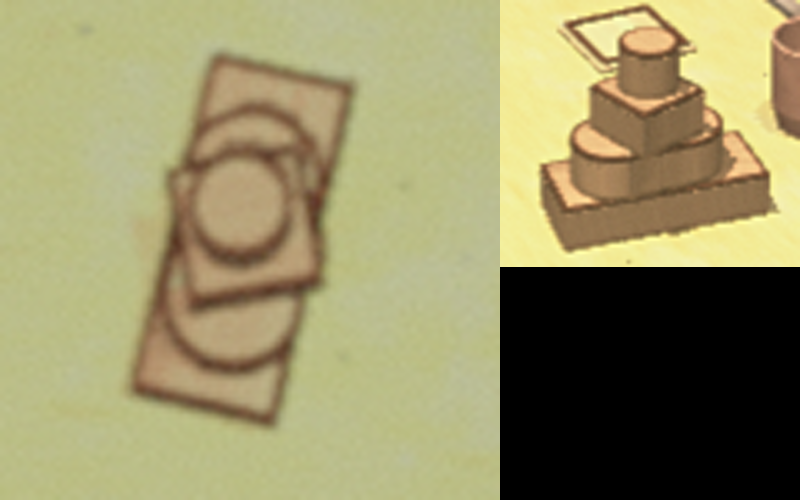

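```bash
cat >> h.py <<'E'
def go(x,y,z,yaw):
    """tool-axis shift (mm) and turn (deg, two choices) to put TCP at xyz with closing line at world yaw (deg, mod 180)"""
    T=tool(); s=T[:3,:3].T@(np.array([x,y,z])-T[:3,3])*1000
    cur=np.degrees(np.arctan2(T[1,1],T[0,1])); w=(yaw-cur+90)%180-90
    q=np.degrees(state()["qpos"][5])
    print("shift mm",np.round(s,1),"turn",round(-w,1),"tilt",np.round(T[:3,2],3),"closing yaw",round(cur,1),"q6",round(q,1),"q1",round(np.degrees(state()['qpos'][0]),1))
E
python3 - <<'E'
from h import *
d=get_image("top")
c=lambda L:np.array(L)/5.5556+[270,215]-0.41
def rep(n,L,z):
    P=ray(d,c(L),z)[:,:2]*1000; m=P.mean(0); e=np.roll(P,-1,0)-P
    print(n,np.round(m),"sides",np.round(np.linalg.norm(e,axis=1)),"yaw",np.round(np.degrees(np.arctan2(e[:,1],e[:,0])),1)); return m
rep("oblong",[[219,53],[356,85],[275,427],[132,393]],.034)
rep("square",[[172,173],[299,150],[323,283],[194,307]],.102)
print("round",np.round(ray(d,c([[241,205]]),.136)*1000))
r=rep("ovalends",[[257,102],[229,370]],.068)
m=[636,-296]
go(*(ray(d,c([[241,205]]),.136)[0,:2]),.30,0)
# square/oblong yaw from side fits of the beads
E
```

```text
oblong [527.   7.] sides [ 61. 152.  62. 152.] yaw [-101.6  168.5   78.5  -11.8]
square [519.   5.] sides [52. 55. 52. 55.] yaw [ -77.6 -168.2  102.5   11.5]
round [[521.   7. 136.]]
ovalends [522.   7.] sides [113. 113.] yaw [176.2  -3.8]
shift mm [-471.7 -377.3  -57.8] turn 65.5 tilt [-0.001 -0.001 -1.   ] closing yaw 65.5 q6 -6.6 q1 59.0
```

```bash
python3 -m inch '[[[-0.02,-0.016,-0.005],0],[[-0.05,-0.04,-0.01],0],[[-0.08,-0.064,-0.015],0],[[-0.11,-0.088,-0.02],0],[[-0.14,-0.112,-0.025],0],[[-0.17,-0.136,-0.03],0],[[-0.2,-0.16,-0.035],0],[[-0.23,-0.184,-0.04],0],[[-0.26,-0.208,-0.045],0],[[-0.29,-0.232,-0.05],0]]' 0.0854 30
python3 -m inch '[[[-0.03,-0.024,0],7],[[-0.06,-0.048,0],14],[[-0.09,-0.072,0],21],[[-0.12,-0.096,0],28],[[-0.15,-0.12,0],35],[[-0.172,-0.138,0],42],[[-0.182,-0.145,0],49],[[-0.182,-0.145,0],56],[[-0.182,-0.145,0],63],[[-0.182,-0.145,0],65.5]]'
python3 - <<'E'
from h import *
d=get_image("wrist"); cv2.imwrite("pics/w1.png",d["frame"]); print(d["mount"],d["mtx"]); T=tool(); go(.521,.007,.13,0)
print(proj(d,[[.521,.007,.136],[.521,.007,.102]],T@d["mount"]))
d=get_image("top"); f=d["frame"]
print(d["frame"][302,178:214].astype(int)[:,1], f[285:330,196][:,1])
E
```

```text
t: 1.08
eef_pos: [0.4167, 0.2132, 0.2927]
ee_rot: [0.665, 3.07, 0.0]
contact_force: [1.1, -0.0, -0.3]
width: 1.001
finger_force: 0.0
t: 1.92
eef_pos: [0.522, 0.007, 0.2921]
ee_rot: [-2.229, -2.214, 0.001]
contact_force: [-0.7, 0.2, 1.0]
width: 1.002
finger_force: 0.0
[[-4.11229299e-04  9.46748550e-01  3.21973622e-01  8.24119730e-02]
 [ 9.99999719e-01  5.91293505e-04 -4.61457319e-04  1.21389965e-03]
 [-6.27264960e-04  3.21973342e-01 -9.46748527e-01 -1.31079461e-01]
 [ 0.00000000e+00  0.00000000e+00  0.00000000e+00  1.00000000e+00]] [[351.88340292   0.         316.47192677]
 [  0.         351.88340292 238.46885881]
 [  0.           0.           1.        ]]
shift mm [ -0.2  -0.8 162.1] turn -0.3 tilt [-0. -0. -1.] closing yaw -0.3 q6 -6.5 q1 -6.8
[[313.8857459  221.69922021]
 [314.13247249 211.68268957]]
[114 120 163 184 191 195 198 203 203 204 207 207 205 205 204 202 204 203
 203 202 183 150 120 106 106 110 110 104 108 112 111 108 111 109 109 109] [208 208 209 209 210 210 208 211 211 208 208 208 207 206 203 205 201 203
 204 204 203 200 198 192 188 183 176 169 161 151 142 128 115 107 107 112
 113 106 110 108 110 115 116 118 117]
```

View pics/w1.png

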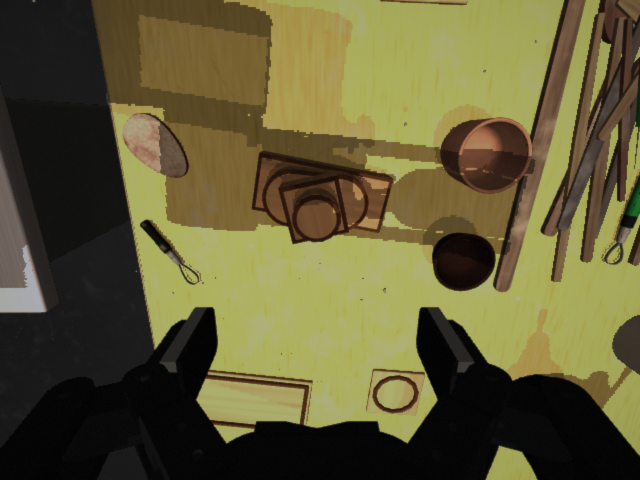

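```bash
python3 -m inch '[[[0.002,0,0.02],0],[[0.002,0,0.045],0],[[0.002,0,0.07],0],[[0.002,0,0.095],0],[[0.002,0,0.12],0],[[0.002,0,0.14],0],[[0.002,0,0.155],0],[[0.002,0,0.165],0],[[0.002,0,0.173],0],[[0.002,0,0.173],0]]'
python3 -m inch '[[[0,0,0],0],[[0,0,0],0],[[0,0,0],0],[[0,0,0],0],[[0,0,0],0],[[0,0,0],0],[[0,0,0],0],[[0,0,0],0]]' 0.025 40
python3 - <<'E'
from h import *
d=get_image("scene"); f=cv2.resize(d["frame"][120:320,220:420],(500,500)); w=get_image("wrist")["frame"]
cv2.imwrite("pics/g1.png",np.hstack([f,cv2.resize(w[150:450,170:470],(300,500))]))
E
```

```text
t: 2.85
eef_pos: [0.5212, 0.0097, 0.1181]
ee_rot: [-2.218, -2.222, 0.002]
contact_force: [0.0, -0.4, 0.7]
width: 0.999
finger_force: 0.0
t: 3.52
eef_pos: [0.5228, 0.0095, 0.1204]
ee_rot: [2.219, 2.221, 0.002]
contact_force: [-0.6, 0.1, 6.9]
width: 0.48
finger_force: 40.2
```

View pics/g1.png

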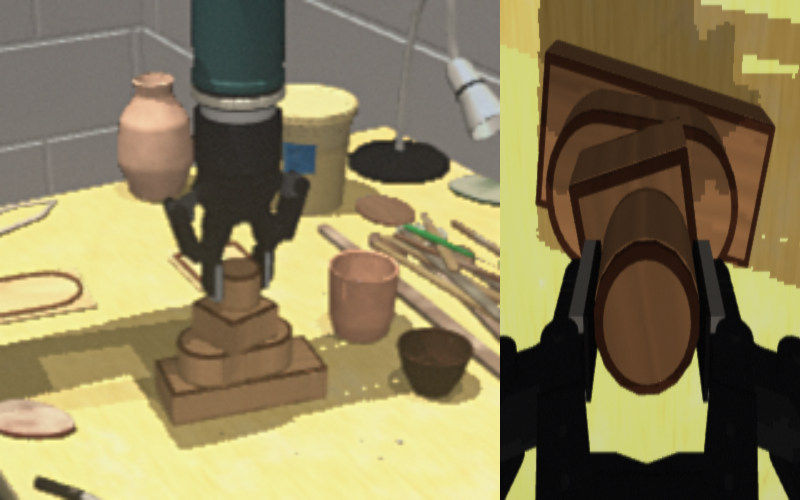

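```bash
python3 -m inch '[[[0,0,-0.01],0],[[0,0,-0.03],0],[[0,0,-0.055],0],[[-0.015,0.005,-0.075],0],[[-0.04,0.015,-0.08],0],[[-0.07,0.026,-0.08],0],[[-0.1,0.037,-0.08],0],[[-0.13,0.048,-0.08],0],[[-0.16,0.059,-0.08],0],[[-0.19,0.07,-0.08],0]]'
python3 -m inch '[[[-0.03,0.011,0],0],[[-0.06,0.022,0],0],[[-0.085,0.031,0],0],[[-0.105,0.039,0.01],0],[[-0.114,0.043,0.03],0],[[-0.1155,0.0435,0.055],0],[[-0.1155,0.0435,0.08],0],[[-0.1155,0.0435,0.1],0],[[-0.1155,0.0435,0.11],0],[[-0.1155,0.0435,0.11],0]]'
python3 - <<'E'
from h import *
d=get_image("top"); T=tool(); go(.637,-.296,.026,0)
w=get_image("wrist"); M=T@w["mount"]; cv2.imwrite("pics/w2.png",w["frame"]); 
f=w["frame"]
print(proj(w,[[.637,-.296,.01],[.637,-.296,.006]],M))
cv2.imwrite("pics/s2.png",d["frame"])
E
```

```text
t: 4.45
eef_pos: [0.5924, -0.1818, 0.2002]
ee_rot: [2.22, 2.222, 0.0]
contact_force: [0.3, 0.5, 0.2]
width: 0.477
finger_force: 40.5
t: 5.28
eef_pos: [0.6339, -0.2949, 0.087]
ee_rot: [-2.217, -2.219, 0.002]
contact_force: [-0.6, 0.5, 0.1]
width: 0.479
finger_force: 40.5
shift mm [-0.6  2.1 62.8] turn 0.1 tilt [-0.002  0.001 -1.   ] closing yaw 0.1 q6 -30.6 q1 -30.6
[[317.71562883 255.72855633]
 [317.70307607 253.4720294 ]]
```

View pics/w2.png

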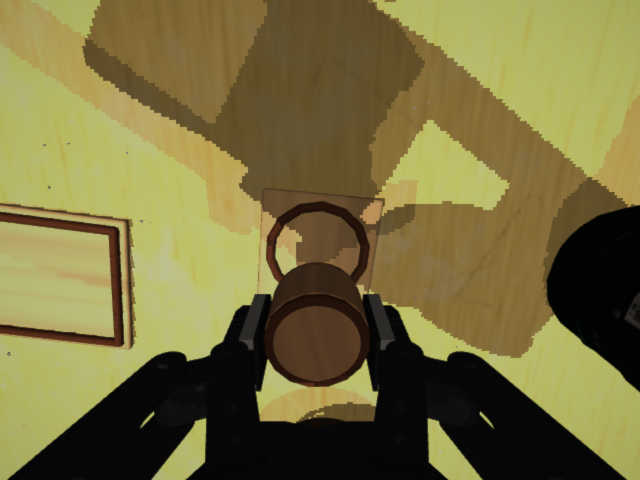

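```bash
python3 -m inch '[[[0.001,0.002,0.01],0],[[0.001,0.002,0.025],0],[[0.001,0.002,0.04],0],[[0.001,0.002,0.05],0],[[0.001,0.002,0.056],0],[[0.001,0.002,0.06],0],[[0.001,0.002,0.0625],0],[[0.001,0.002,0.063],0],[[0.001,0.002,0.063],0]]'
python3 -m inch '[[[0,0,0],0],[[0,0,0],0],[[0,0,0],0],[[0,0,0],0],[[0,0,0],0],[[0,0,0],0],[[0,0,-0.005],0],[[0,0,-0.02],0],[[0,0,-0.04],0],[[0,0,-0.06],0]]' 0.0854
python3 -m inch '[[[0,0,-0.03],0],[[0,0,-0.06],0],[[0,0,-0.09],0],[[0,0,-0.12],0]]'
python3 - <<'E'
from h import *
T=tool(); w=get_image("wrist"); M=T@w["mount"]
d=get_image("top")
a=cv2.resize(w["frame"][180:400,200:440],(400,366)); p=proj(d,[.637,-.296,.02])[0].astype(int)
b=cv2.resize(d["frame"][p[1]-40:p[1]+40,p[0]-43:p[0]+43],(393,366),interpolation=cv2.INTER_CUBIC)
cv2.imwrite("pics/p1.png",np.hstack([a,b])); print(proj(w,[.637,-.296,.04],M),proj(d,[[.521,.006,.102]]))
go(.520,.006,.2,0)
E
```

```text
t: 6.13
eef_pos: [0.6381, -0.2951, 0.0268]
ee_rot: [2.22, 2.222, 0.0]
contact_force: [0.6, -0.1, 0.1]
width: 0.476
finger_force: 40.5
t: 6.97
eef_pos: [0.6372, -0.2945, 0.0867]
ee_rot: [-2.22, -2.221, 0.001]
contact_force: [-0.2, 0.0, 0.0]
width: 1.001
finger_force: 0.0
t: 7.3
eef_pos: [0.6375, -0.2947, 0.2082]
ee_rot: [2.22, 2.222, -0.0]
contact_force: [0.2, -0.4, 0.2]
width: 1.0
finger_force: 0.0
[[314.37782105 219.03205604]] [[313.68351822 254.51253283]]
shift mm [ 302.8 -120.8   10.5] turn 0.1 tilt [ 0.01  -0.006 -1.   ] closing yaw 0.1 q6 -30.5 q1 -30.4
```

View pics/p1.png

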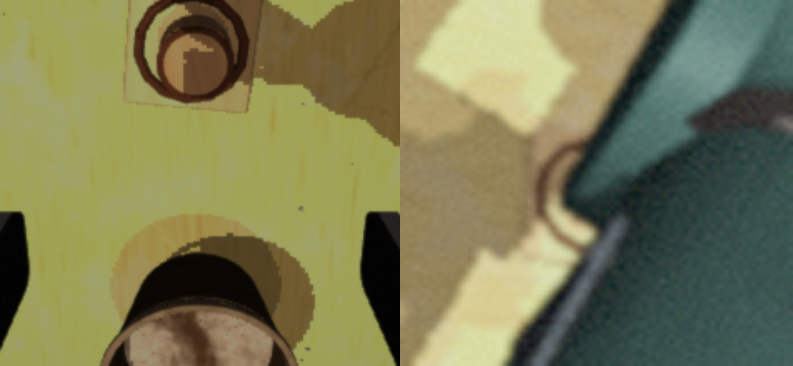

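```bash
python3 -m inch '[[[0.02,-0.008,-0.01],0],[[0.055,-0.022,-0.02],0],[[0.09,-0.036,-0.03],0],[[0.125,-0.05,-0.04],0],[[0.16,-0.064,-0.04],0],[[0.195,-0.078,-0.04],0],[[0.23,-0.092,-0.04],-3],[[0.265,-0.106,-0.04],-6],[[0.29,-0.116,-0.04],-9],[[0.303,-0.12,-0.04],-12]]' 
python3 -m inch '[[[0,0,0],0],[[0,0,0],0],[[0,0,0],0]]' 
python3 - <<'E'
from h import *
T=tool(); w=get_image("wrist"); M=T@w["mount"]
cv2.imwrite("pics/w3.png",w["frame"]); np.savez("pics/w3.npz",M=M,K=w["mtx"])
go(.52,.006,.083,12)
E
```

```text
t: 8.23
eef_pos: [0.5147, 0.0111, 0.2459]
ee_rot: [-1.969, -2.445, 0.001]
contact_force: [1.0, -0.0, 0.2]
width: 1.002
finger_force: 0.0
t: 8.48
eef_pos: [0.5178, 0.0075, 0.2463]
ee_rot: [1.977, 2.441, -0.0]
contact_force: [-0.3, 0.1, 0.3]
width: 0.999
finger_force: 0.0
shift mm [ -1.5   1.8 163.2] turn -0.0 tilt [ 0.    -0.001 -1.   ] closing yaw 12.0 q6 -18.8 q1 -6.8
```

View pics/w3.png

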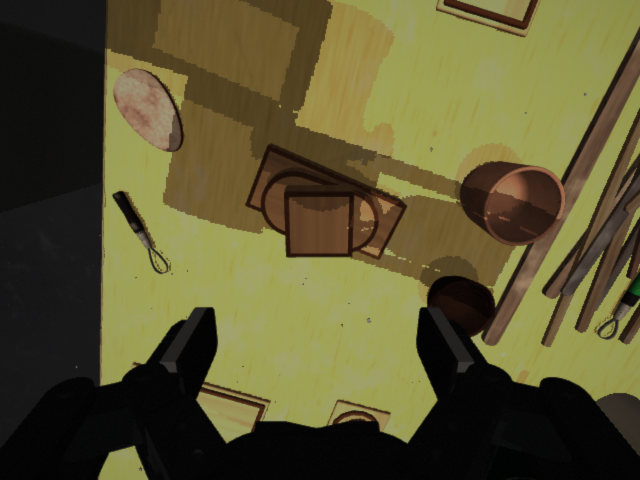

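```bash
python3 - <<'E'
from h import *
z=np.load("pics/w3.npz"); w=dict(mtx=z["K"]); M=z["M"]
p=ray(w,[[286,192],[353,192],[354,257],[287,259]],.102,M)*1000; print(p.round(),p.mean(0))
p=ray(w,[[270,145],[405,205],[377,262],[246,207]],.034,M)*1000; print(p.round(),p.mean(0))
go(.001*ray(w,[320,225],.102,M)[0,0]*1000,ray(w,[320,225],.102,M)[0,1],.083,12)
E
```

```text
[[490.  29. 102.]
 [542.  40. 102.]
 [556. -13. 102.]
 [501. -27. 102.]] [522.04938673   7.47268441 102.        ]
[[464.  56.  34.]
 [605.  27.  34.]
 [594. -39.  34.]
 [450.  -8.  34.]] [528.53458751   8.84959779  34.        ]
shift mm [  0.4   4.1 163.2] turn -0.0 tilt [ 0.    -0.001 -1.   ] closing yaw 12.0 q6 -18.8 q1 -6.8
```

```bash
python3 -m inch '[[[0,0.004,0.02],0],[[0,0.004,0.045],0],[[0,0.004,0.07],0],[[0,0.004,0.095],0],[[0,0.004,0.12],0],[[0,0.004,0.138],0],[[0,0.004,0.15],0],[[0,0.004,0.158],0],[[0,0.004,0.163],0],[[0,0.004,0.163],0]]'
python3 -m inch '[[[0,0,0],0],[[0,0,0],0],[[0,0,0],0],[[0,0,0],0],[[0,0,0],0],[[0,0,0],0],[[0,0,0],0]]' 0.04 40
python3 -m inch '[[[0,0,-0.005],0],[[0,0,-0.02],0],[[0,0,-0.045],0],[[0,0,-0.075],0],[[0,0,-0.1],0],[[0,0,-0.11],0],[[0,0,-0.11],0]]'
python3 - <<'E'
from h import *
go(.636,.245,.2,-3)
d=get_image("top"); f=d["frame"].copy()
a,b,c,e=rois=(168,266,226,340)
np.save("pics/ov.npy",f[b:e,a:c])
g=f[...,1]; m=cv2.adaptiveThreshold(cv2.GaussianBlur(g,(3,3),0),255,cv2.ADAPTIVE_THRESH_MEAN_C,cv2.THRESH_BINARY_INV,15,12)
o=np.hstack([f[b:e,a:c],cv2.cvtColor(m[b:e,a:c],cv2.COLOR_GRAY2BGR),f[183:257,190:248]])
cv2.imwrite("pics/ov.png",cv2.resize(o,(780,332),interpolation=cv2.INTER_CUBIC))
E
```

```text
t: 9.37
eef_pos: [0.5213, 0.0083, 0.0825]
ee_rot: [-1.977, -2.44, 0.001]
contact_force: [-0.3, -0.0, 0.1]
width: 1.0
finger_force: 0.0
t: 9.95
eef_pos: [0.5222, 0.0088, 0.0843]
ee_rot: [1.975, 2.441, 0.001]
contact_force: [-0.5, -1.2, 6.9]
width: 0.65
finger_force: 43.4
t: 10.53
eef_pos: [0.5231, 0.0088, 0.1959]
ee_rot: [1.973, 2.439, 0.004]
contact_force: [0.7, -0.7, -0.6]
width: 0.647
finger_force: 42.7
shift mm [207.4 159.7  -3.6] turn 15.1 tilt [ 0.005 -0.001 -1.   ] closing yaw 12.1 q6 -18.7 q1 -6.6
```

View pics/ov.png

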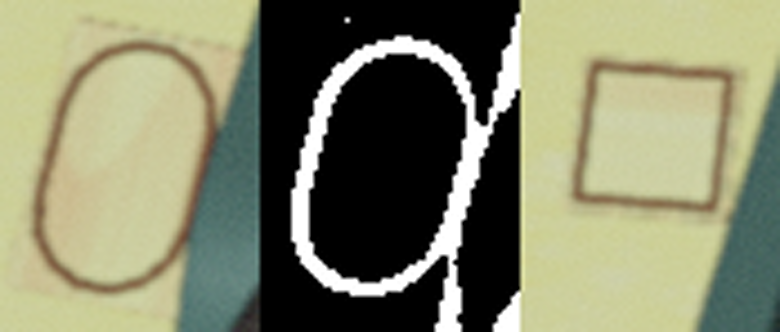

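```bash
cat > hole.py <<'E'
from h import *
d=get_image("top"); g=cv2.GaussianBlur(d["frame"][...,1],(3,3),0)
m=cv2.adaptiveThreshold(g,255,cv2.ADAPTIVE_THRESH_MEAN_C,cv2.THRESH_BINARY_INV,15,12)
l=cv2.connectedComponents((m==0).astype(np.uint8),connectivity=4)[1]
for n,p in dict(square=(220,213),oval=(196,302),oblong=(447,310)).items():
    ys,xs=np.nonzero(l==l[p[1],p[0]])
    if len(xs)>6000: print(n,"open"); continue
    P=ray(d,np.c_[xs,ys],.010)[:,:2]*1000; r=cv2.minAreaRect(P.astype(np.float32)); u=np.linalg.svd(P-P.mean(0),full_matrices=False)[2][0]
    print(n,P.mean(0).round(),np.round(r[0]),np.round(r[1]),"rect",round(r[2],1),"axis",round(np.degrees(np.arctan2(u[1],u[0]))%180,1))
E
python3 hole.py; python3 -c "
from h import *
go(.636,.245,.2,-3)"
```

```text
square [634. 245.] [634. 244.] [69. 68.] rect 87.0 axis 43.7
oval [412. 283.] [413. 283.] [ 73. 119.] rect 80.5 axis 170.3
oblong [ 415. -311.] [ 416. -311.] [ 76. 162.] rect 82.3 axis 172.3
shift mm [206.8 161.8  -7.3] turn 15.0 tilt [-0. -0. -1.] closing yaw 12.0 q6 -18.7 q1 -6.6
```

```bash
python3 -m inch '[[[0.012,0.009,0],0],[[0.036,0.028,0],2],[[0.064,0.05,0],4],[[0.092,0.072,0],6],[[0.12,0.093,0],8],[[0.147,0.115,0],10],[[0.17,0.133,0],12],[[0.19,0.148,0],14],[[0.202,0.157,0],15],[[0.206,0.161,0],15]]'
python3 -m inch '[[[0,0,0.02],0],[[0,0,0.045],0],[[0,0,0.07],0],[[0,0,0.09],0],[[0,0,0.1],0],[[0,0,0.1],0]]'
python3 - <<'E'
from h import *
T=tool(); w=get_image("wrist"); M=T@w["mount"]; cv2.imwrite("pics/w4.png",w["frame"][120:420,150:490]); go(.635,.245,.0235,-3)
print(proj(w,[.635,.245,.010],M)-[150,120])
E
```

```text
t: 11.47
eef_pos: [0.6352, 0.2462, 0.1901]
ee_rot: [-2.275, -2.163, 0.004]
contact_force: [0.7, 0.6, -0.8]
width: 0.648
finger_force: 42.6
t: 11.97
eef_pos: [0.6327, 0.2424, 0.0891]
ee_rot: [-2.275, -2.161, 0.011]
contact_force: [-0.8, 1.4, -1.5]
width: 0.648
finger_force: 42.7
shift mm [ 2.2  1.  67.7] turn 0.0 tilt [-0.004 -0.001 -1.   ] closing yaw -3.0 q6 18.1 q1 15.1
[[168.73180023 130.45115812]]
```

View pics/w4.png

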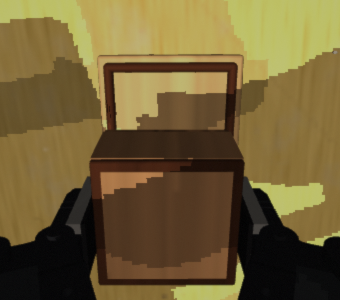

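```bash
python3 -m inch '[[[0.001,0.002,0.015],0],[[0.001,0.002,0.033],0],[[0.001,0.002,0.048],0],[[0.001,0.002,0.058],0],[[0.001,0.002,0.064],0],[[0.001,0.002,0.067],0],[[0.001,0.002,0.068],0],[[0.001,0.002,0.068],0]]'
python3 -m inch '[[[0,0,0],0],[[0,0,0],0],[[0,0,0],0],[[0,0,0],0],[[0,0,0],0],[[0,0,0],0],[[0,0,-0.005],0],[[0,0,-0.02],0],[[0,0,-0.045],0],[[0,0,-0.075],0]]' 0.0854
python3 -m inch '[[[0,0,-0.03],0],[[0,0,-0.06],0],[[0,0,-0.09],0],[[0,0,-0.12],0],[[0,0,-0.14],0]]'
python3 - <<'E'
from h import *
T=tool(); w=get_image("wrist"); M=T@w["mount"]; cv2.imwrite("pics/p2.png",w["frame"][80:400,200:480]); print(proj(w,[[.635,.245,.04],[.635,.245,.01]],M)-[200,80])
go(.523,.008,.25,86)
E
```

```text
t: 12.68
eef_pos: [0.6384, 0.245, 0.0258]
ee_rot: [2.278, 2.163, 0.001]
contact_force: [0.5, 0.4, -1.2]
width: 0.648
finger_force: 42.7
t: 13.52
eef_pos: [0.6363, 0.2444, 0.0995]
ee_rot: [-2.277, -2.162, 0.006]
contact_force: [0.8, -0.0, -0.3]
width: 0.996
finger_force: 0.0
t: 13.93
eef_pos: [0.6388, 0.2452, 0.2443]
ee_rot: [2.276, 2.162, 0.005]
contact_force: [-0.1, -0.3, -0.4]
width: 0.995
finger_force: 0.0
[[110.39868003 128.51865509]
 [110.73717007 121.71346329]]
shift mm [-243.4 -105.3   -3.6] turn -88.9 tilt [ 0.009  0.003 -1.   ] closing yaw -2.9 q6 18.2 q1 15.2
```

View pics/p2.png

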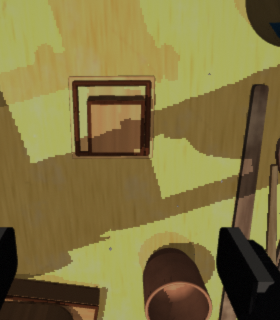

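```bash
python3 -m inch '[[[-0.015,-0.006,0],-7],[[-0.043,-0.019,0],-14],[[-0.073,-0.032,0],-21],[[-0.103,-0.045,0],-28],[[-0.133,-0.058,0],-35],[[-0.163,-0.071,0],-42],[[-0.193,-0.084,0],-49],[[-0.22,-0.095,0],-56],[[-0.238,-0.103,0],-63],[[-0.243,-0.105,0],-70]]'
python3 -m inch '[[[0,0,0],-7],[[0,0,0],-14],[[0,0,0],-19],[[0,0,0],-19],[[0,0,0],-19]]'
python3 - <<'E'
from h import *
T=tool(); w=get_image("wrist"); M=T@w["mount"]; cv2.imwrite("pics/w5.png",w["frame"]); np.savez("pics/w5.npz",M=M,K=w["mtx"])
go(.523,.008,.047,86)
E
```

```text
t: 14.82
eef_pos: [0.5185, 0.0051, 0.2404]
ee_rot: [-0.619, -3.079, 0.002]
contact_force: [0.7, 0.9, 0.2]
width: 1.002
finger_force: 0.0
t: 15.23
eef_pos: [0.5204, 0.0076, 0.2404]
ee_rot: [0.113, 3.139, -0.0]
contact_force: [0.2, -0.3, 0.4]
width: 1.0
finger_force: 0.0
shift mm [ -2.6   0.6 193.4] turn -0.1 tilt [-0. -0. -1.] closing yaw 85.9 q6 -92.6 q1 -6.8
```

View pics/w5.png

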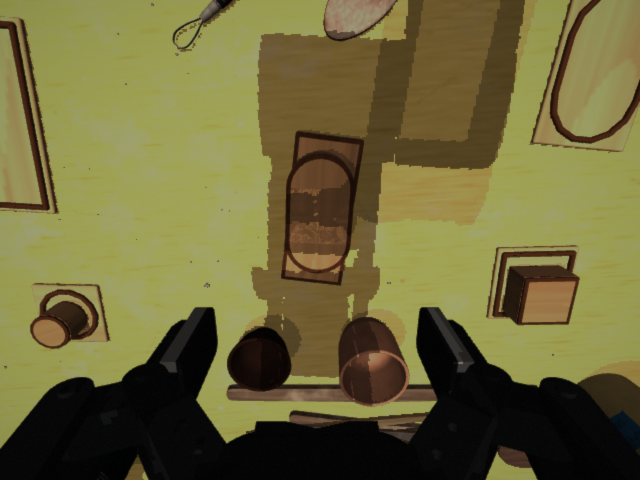

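```bash
python3 - <<'E'
from h import *
z=np.load("pics/w5.npz"); w=dict(mtx=z["K"]); M=z["M"]
p=ray(w,[[322,151],[317,272],[287,212],[354,212]],.068,M)*1000; print(p.round(1)); c=(p[0]+p[1])/2; c[1]=(c[1]+(p[2,1]+p[3,1])/2)/2
e=p[0]-p[1]; print(np.linalg.norm(e),np.degrees(np.arctan2(e[1],e[0]))%180); 
p=ray(w,[[297,131],[363,139],[341,284],[282,278]],.034,M)*1000; print(p.round(1),p.mean(0)); e=p[0]-p[3]; print(np.degrees(np.arctan2(e[1],e[0]))%180);e=p[1]-p[2]; print(np.degrees(np.arctan2(e[1],e[0]))%180)
print(c);go(c[0]/1000,c[1]/1000,.047,85)
E
```

```text
[[464.9  15.8  68. ]
 [575.3   3.6  68. ]
 [515.4 -18.8  68. ]
 [519.7  40.6  68. ]]
111.05686947936061 173.71900734918773
[[448.4  -5.6  34. ]
 [459.8  54.6  34. ]
 [606.3  26.9  34. ]
 [594.8 -34.7  34. ]] [527.32884154  10.29003475  34.        ]
168.76297287501117
169.30888415683822
[520.13893047  10.28852262  68.        ]
shift mm [  0.4   2.7 193.4] turn 0.9 tilt [-0. -0. -1.] closing yaw 85.9 q6 -92.6 q1 -6.8
```

```bash
python3 -m inch '[[[-0.001,0.002,0.02],1],[[-0.001,0.002,0.05],2],[[-0.001,0.002,0.08],2],[[-0.001,0.002,0.11],2],[[-0.001,0.002,0.14],2],[[-0.001,0.002,0.162],2],[[-0.001,0.002,0.177],2],[[-0.001,0.002,0.187],2],[[-0.001,0.002,0.193],2],[[-0.001,0.002,0.193],2]]'
python3 -m inch '[[[0,0,0],0],[[0,0,0],0],[[0,0,0],0],[[0,0,0],0],[[0,0,0],0],[[0,0,0],0],[[0,0,0],0]]' 0.045 60
python3 -m inch '[[[0,0,-0.005],0],[[0,0,-0.02],0],[[0,0,-0.04],0],[[0,0,-0.065],0],[[0,0,-0.085],0],[[0,0,-0.095],0],[[0,0,-0.095],0],[[0,0,-0.095],0]]'
python3 - <<'E'
from h import *
go(.414,.283,.15,80.3)
E
```

```text
t: 16.12
eef_pos: [0.5213, 0.0096, 0.0465]
ee_rot: [-0.164, -3.136, 0.0]
contact_force: [-0.0, -0.4, -0.0]
width: 1.001
finger_force: 0.0
t: 16.7
eef_pos: [0.5228, 0.0094, 0.0486]
ee_rot: [0.163, 3.135, -0.0]
contact_force: [-0.9, -0.3, 6.1]
width: 0.694
finger_force: 65.2
t: 17.37
eef_pos: [0.5217, 0.0095, 0.1425]
ee_rot: [0.163, 3.137, -0.0]
contact_force: [-1.0, -0.3, -0.6]
width: 0.691
finger_force: 64.7
shift mm [135.5 260.9  -7.7] turn 3.7 tilt [ 0.001 -0.    -1.   ] closing yaw 84.0 q6 -90.6 q1 -6.5
```

```bash
python3 -m inch '[[[0.006,0.012,0],0],[[0.02,0.038,0],1],[[0.036,0.069,0],2],[[0.052,0.1,0],3],[[0.068,0.131,0],3.7],[[0.084,0.162,0],3.7],[[0.1,0.193,0],3.7],[[0.116,0.224,0],3.7],[[0.128,0.247,0],3.7],[[0.1345,0.26,0],3.7]]'
python3 -m inch '[[[0,0,0.01],0],[[0,0,0.025],0],[[0,0,0.045],0],[[0,0,0.06],0],[[0,0,0.06],0]]'
python3 - <<'E'
from h import *
T=tool(); w=get_image("wrist"); M=T@w["mount"]; cv2.imwrite("pics/w6.png",w["frame"][60:460,120:520]); go(.413,.283,.0216,80.3)
print(proj(w,[.413,.283,.010],M)-[120,60])
E
```

```text
t: 18.2
eef_pos: [0.4116, 0.2844, 0.1407]
ee_rot: [-0.261, -3.127, 0.001]
contact_force: [0.4, 0.4, -2.2]
width: 0.694
finger_force: 64.8
t: 18.62
eef_pos: [0.4116, 0.2801, 0.0783]
ee_rot: [-0.264, -3.124, 0.007]
contact_force: [0.1, 0.3, -2.2]
width: 0.689
finger_force: 64.8
shift mm [-0.5  2.8 58.1] turn 0.0 tilt [-0.006 -0.003 -1.   ] closing yaw 80.3 q6 -54.0 q1 26.3
[[202.63631444 201.74885331]]
```

View pics/w6.png

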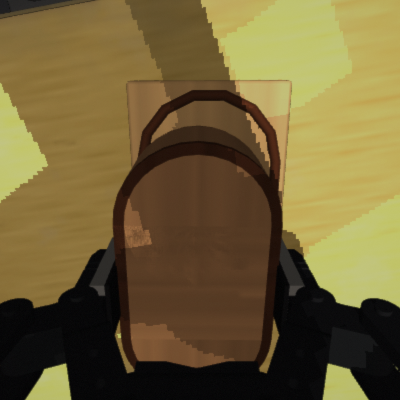

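```bash
python3 -m inch '[[[0,0.002,0.01],0],[[0,0.002,0.015],0],[[0,0.002,0.015],0],[[0,0.002,0.015],0]]'
python3 -c "
from h import *
go(.414,.286,.0216,80.3)"
```

```text
t: 19.0
eef_pos: [0.4152, 0.284, 0.0673]
ee_rot: [-0.265, -3.13, 0.0]
contact_force: [0.6, 0.5, -1.4]
width: 0.693
finger_force: 64.8
shift mm [ 1.5  1.8 45.7] turn 0.0 tilt [-0. -0. -1.] closing yaw 80.3 q6 -53.8 q1 26.5
```

```bash
python3 -m inch '[[[0.001,0.002,0.01],0],[[0.001,0.002,0.022],0],[[0.001,0.002,0.033],0],[[0.001,0.002,0.04],0],[[0.001,0.002,0.044],0],[[0.001,0.002,0.0455],0],[[0.001,0.002,0.0455],0],[[0.001,0.002,0.0455],0]]'
python3 -m inch '[[[0,0,0],0],[[0,0,0],0],[[0,0,0],0],[[0,0,0],0],[[0,0,0],0],[[0,0,0],0],[[0,0,-0.005],0],[[0,0,-0.02],0],[[0,0,-0.045],0],[[0,0,-0.075],0]]' 0.0854
python3 -m inch '[[[0,0,-0.03],0],[[0,0,-0.06],0],[[0,0,-0.09],0],[[0,0,-0.12],0],[[0,0,-0.14],0],[[0,0,-0.14],0],[[0,0,-0.14],0]]'
python3 - <<'E'
from h import *
T=tool(); w=get_image("wrist"); M=T@w["mount"]; cv2.imwrite("pics/p3.png",w["frame"][60:420,160:480]); print(proj(w,[[.414,.286,.04],[.414,.286,.01]],M)-[160,60])
go(.528,.010,.25,79)
E
```

```text
t: 19.67
eef_pos: [0.4148, 0.2863, 0.022]
ee_rot: [0.264, 3.13, 0.0]
contact_force: [0.6, -0.8, -1.3]
width: 0.691
finger_force: 64.8
t: 20.5
eef_pos: [0.4132, 0.2855, 0.0966]
ee_rot: [-0.264, -3.127, 0.003]
contact_force: [0.5, -0.1, -0.7]
width: 0.997
finger_force: 0.0
t: 21.08
eef_pos: [0.4151, 0.2865, 0.2382]
ee_rot: [0.264, 3.128, 0.002]
contact_force: [-0.3, 0.2, -0.6]
width: 1.002
finger_force: 0.0
[[155.75735088 146.86538044]
 [155.76739642 139.94726113]]
shift mm [-158.5 -253.   -13.2] turn 1.3 tilt [ 0. -0. -1.] closing yaw 80.3 q6 -53.6 q1 26.8
```

View pics/p3.png

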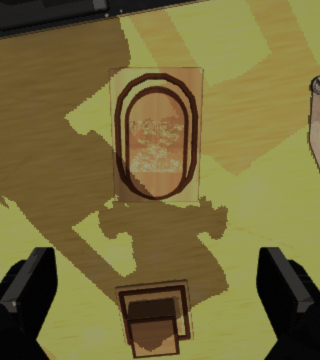

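```bash
python3 -m inch '[[[-0.008,-0.013,0],0],[[-0.025,-0.04,0],1],[[-0.044,-0.07,0],1.3],[[-0.063,-0.1,0],1.3],[[-0.082,-0.13,0],1.3],[[-0.101,-0.16,0],1.3],[[-0.12,-0.19,0],1.3],[[-0.139,-0.22,0],1.3],[[-0.153,-0.243,0],1.3],[[-0.158,-0.252,0],1.3]]'
python3 -m inch '[[[0,0,0.02],0],[[0,0,0.05],0],[[0,0,0.08],0],[[0,0,0.1],0],[[0,0,0.1],0],[[0,0,0.1],0]]'
python3 - <<'E'
from h import *
T=tool(); w=get_image("wrist"); M=T@w["mount"]; cv2.imwrite("pics/w7.png",w["frame"][100:440,180:460]); go(.528,.010,.014,79)
print(proj(w,[[.528,.010,.034],[.453,.0246,.034]],M)-[180,100])
E
```

```text
t: 21.97
eef_pos: [0.5284, 0.0079, 0.2349]
ee_rot: [-0.304, -3.125, 0.002]
contact_force: [-0.4, 0.7, 0.1]
width: 0.997
finger_force: 0.0
t: 22.47
eef_pos: [0.5259, 0.0119, 0.1351]
ee_rot: [-0.299, -3.122, -0.0]
contact_force: [0.2, -0.7, 0.1]
width: 1.003
finger_force: 0.0
shift mm [ -1.1  -1.6 122.5] turn 0.1 tilt [-0.002  0.    -1.   ] closing yaw 79.1 q6 -85.3 q1 -6.2
[[134.81482788 145.84494943]
 [134.75369228  32.19066305]]
```

View pics/w7.png

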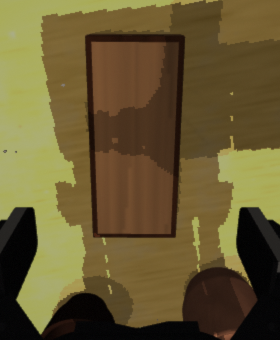

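```bash
python3 -m inch '[[[-0.002,-0.001,0.015],0],[[-0.002,-0.001,0.038],0],[[-0.002,-0.001,0.06],0],[[-0.002,-0.001,0.082],0],[[-0.002,-0.001,0.1],0],[[-0.002,-0.001,0.112],0],[[-0.002,-0.001,0.12],0],[[-0.002,-0.001,0.1225],0],[[-0.002,-0.001,0.1225],0]]'
python3 -m inch '[[[0,0,0],0],[[0,0,0],0],[[0,0,0],0],[[0,0,0],0],[[0,0,0],0],[[0,0,0],0],[[0,0,0],0]]' 0.05 80
python3 -m inch '[[[0,0,-0.005],0],[[0,0,-0.02],0],[[0,0,-0.04],0],[[0,0,-0.06],0],[[0,0,-0.08],0],[[0,0,-0.09],0],[[0,0,-0.09],0],[[0,0,-0.09],0]]'
python3 - <<'E'
from h import *
go(.4175,-.308,.1,82.3)
E
```

```text
t: 23.27
eef_pos: [0.5305, 0.0099, 0.0148]
ee_rot: [0.3, 3.126, -0.0]
contact_force: [0.3, -0.3, 0.6]
width: 1.003
finger_force: 0.0
t: 23.85
eef_pos: [0.5308, 0.0098, 0.0158]
ee_rot: [0.3, 3.125, -0.0]
contact_force: [-0.2, 0.0, 6.1]
width: 0.733
finger_force: 87.8
t: 24.52
eef_pos: [0.53, 0.0099, 0.1047]
ee_rot: [0.3, 3.126, -0.0]
contact_force: [-0.2, -0.1, -2.8]
width: 0.736
finger_force: 88.0
shift mm [  50.1 -333.4    4.6] turn -3.3 tilt [ 0.001 -0.    -1.   ] closing yaw 79.0 q6 -85.4 q1 -6.4
```

```bash
python3 -m inch '[[[0.002,-0.013,0],0],[[0.006,-0.04,0],-1],[[0.011,-0.075,0],-2],[[0.016,-0.11,0],-3],[[0.021,-0.145,0],-3.3],[[0.026,-0.18,0],-3.3],[[0.031,-0.215,0],-3.3],[[0.037,-0.25,0],-3.3],[[0.042,-0.285,0],-3.3],[[0.046,-0.31,0],-3.3]]'
python3 -m inch '[[[0.003,-0.015,0.005],0],[[0.004,-0.022,0.02],0],[[0.004,-0.022,0.03],0],[[0.004,-0.022,0.035],0],[[0.004,-0.022,0.035],0],[[0.004,-0.022,0.035],0]]'
python3 - <<'E'
from h import *
T=tool(); w=get_image("wrist"); M=T@w["mount"]; cv2.imwrite("pics/w8.png",w["frame"][20:420,120:520]); go(.4175,-.308,.0228,82.3)
print(proj(w,[[.4175,-.308,.010],[.4175-.0872,-.308+.0118,.010]],M)-[120,20])
E
```

```text
t: 25.35
eef_pos: [0.4234, -0.2882, 0.103]
ee_rot: [-0.211, -3.132, -0.001]
contact_force: [-0.4, 0.1, -2.2]
width: 0.73
finger_force: 88.1
t: 25.85
eef_pos: [0.4182, -0.3057, 0.0685]
ee_rot: [-0.208, -3.133, -0.003]
contact_force: [0.2, -0.3, -2.8]
width: 0.735
finger_force: 88.1
shift mm [ 1.  -2.1 46.3] turn 0.1 tilt [-0.001  0.001 -1.   ] closing yaw 82.4 q6 -126.2 q1 -43.8
[[192.85175259 245.5900311 ]
 [192.50026563  84.65242656]]
```

View pics/w8.png

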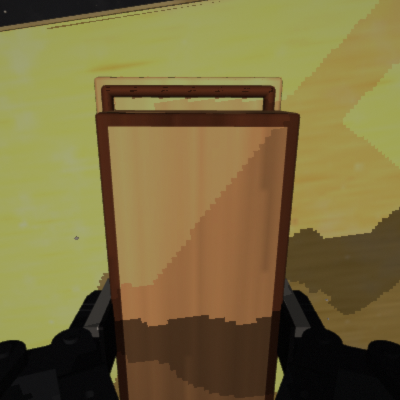

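```bash
python3 -m inch '[[[0,-0.004,0.01],0],[[0,-0.004,0.022],0],[[0,-0.004,0.033],0],[[0,-0.004,0.04],0],[[0,-0.004,0.044],0],[[0,-0.004,0.046],0],[[0,-0.004,0.046],0],[[0,-0.004,0.046],0]]'
python3 -m inch '[[[0,0,0],0],[[0,0,0],0],[[0,0,0],0],[[0,0,0],0],[[0,0,0],0],[[0,0,0],0],[[0,0,-0.005],0],[[0,0,-0.02],0],[[0,0,-0.045],0],[[0,0,-0.075],0]]' 0.0854
python3 -m inch '[[[0,0.02,-0.03],0],[[0,0.05,-0.06],0],[[0,0.08,-0.09],0],[[0,0.11,-0.12],0],[[0,0.14,-0.14],0],[[0,0.17,-0.14],0],[[0,0.2,-0.14],0],[[0,0.22,-0.14],0],[[0,0.22,-0.14],0]]'
python3 - <<'E'
from h import *
T=tool(); w=get_image("wrist"); d=get_image("top"); p=proj(d,[[.417,-.309,.04],[.417,-.309,.01]]); print(p)
o=np.zeros((480,800,3),np.uint8); o[:]=cv2.resize(np.hstack([w["frame"],np.zeros((480,160,3),np.uint8)]),(800,480)); 
x,y=p[0].astype(int); t=d["frame"]; o[0:300,560:800]=cv2.resize(t[y-60:y+60,x-48:x+48],(240,300),interpolation=cv2.INTER_CUBIC); cv2.imwrite("pics/fin.png",o)
E
ls pics
```

```text
t: 26.57
eef_pos: [0.4185, -0.3111, 0.0236]
ee_rot: [0.209, 3.134, -0.001]
contact_force: [1.0, 0.5, -2.9]
width: 0.732
finger_force: 88.2
t: 27.4
eef_pos: [0.4172, -0.3099, 0.0981]
ee_rot: [-0.21, -3.132, -0.004]
contact_force: [-0.1, -0.1, 0.5]
width: 1.002
finger_force: 0.0
t: 28.15
eef_pos: [0.4471, -0.0894, 0.2388]
ee_rot: [0.205, 3.135, 0.002]
contact_force: [-0.2, -0.6, -0.2]
width: 1.004
finger_force: 0.0
[[448.85998009 308.08832523]
 [445.34568333 308.88135617]]
fin.png
g1.png
ov.npy
ov.png
p1.png
p2.png
p3.png
s2.png
scene0.png
stack.png
top0.png
w1.png
w2.png
w3.npz
w3.png
w4.png
w5.npz
w5.png
w6.png
w7.png
w8.png
```

View pics/fin.png

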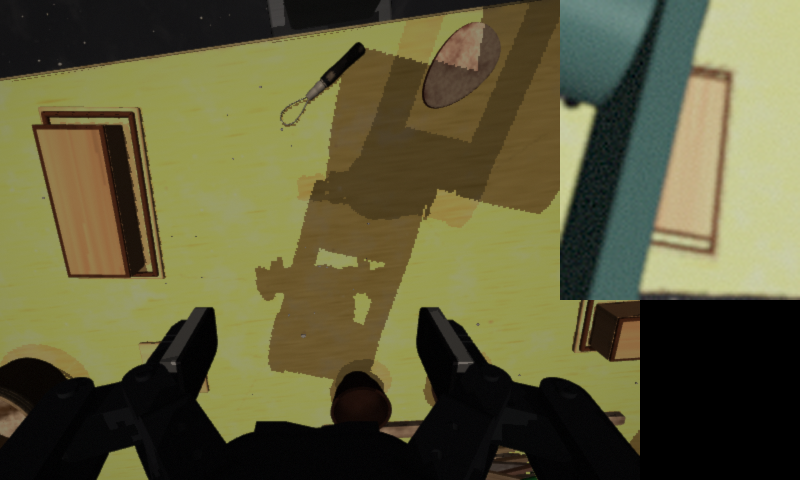

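```bash
python3 - <<'E'
from h import *
T=tool(); w=get_image("wrist"); M=T@w["mount"]
p=ray(w,[[33,126],[104,125],[131,276],[68,277]],.040,M)*1000; print("form",p.round(),p.mean(0).round(1))
q=ray(w,[[40,108],[133,109],[158,277]],.010,M)*1000; print("bead outer",q.round(), ((q[0]+q[2])/2).round(1))
E
```

```text
form [[ 339. -334.   40.]
 [ 347. -271.   40.]
 [ 493. -291.   40.]
 [ 486. -356.   40.]] [ 416.4 -313.    40. ]
bead outer [[ 322. -344.   10.]
 [ 335. -256.   10.]
 [ 510. -281.   10.]] [ 416.  -312.3   10. ]
```

Form and bead centres coincide within 1 mm, and the form's top measures 148 × 64 mm at z = 40 mm, so it lies flat on the cradle floor.

```bash
python3 -c "
from cell import *
print(sign_off())"
```

```text
the job is handed in; nothing more can be done
None
```

The round, square, long oval and oblong were taken off the stack in that order and each laid in its own cradle; I handed the job in about 28 s into the 106 s limit, camera checks showed each form inside its bead, and the arm never went near the cup or bowl.

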